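Fill the spice jar carrier and hold it up level

ROBOT

A 6-joint arm with a two-finger parallel gripper is mounted at the origin on the work surface; the furniture and walls round the work are solid. World frame = base frame: x ahead of the robot, y to its left, z up, the work surface at z = 0. Lengths are in m, angles in rad, forces in N, time in s.
With the tool pointing down it reaches from about 0.2 to 0.875 m from the base axis. Payload 3.4 kg.
Tool frame: the origin (TCP) lies between the finger pads; the fingertips stand 25 mm ahead of it and the grasp point (between the pads) lies 6 mm ahead of it (r.nose_length is the z of the fingertips in the tool frame, in m); z points along the fingers, y is the line along which they close (so a half turn about z gives the same grasp; the last joint's range is limited). The gripper opens to 94 mm and grips with 3 to 60 N. Pads are 16 mm wide; open, the fingers measure 119 mm over their backs; the gripper's body (75 mm by 177 mm) begins 78 mm behind the grasp point.
Start: joints at [1.081, 0.276, 1.505, -0, 1.361, -0.121], TCP at [0.207, 0.536, 0.23] pointing down, gripper open.
Joint ranges: [-2.89, 2.89], [-0.75, 2.08], [0.22, 2.7], [-1.18, 4.32], [0.11, 2.71], [-2.7, 2.7]. Speed limits (rad/s): [2.57, 2.57, 3.14, 3.14, 3.14, 3.14].

INTERFACE

Orientations are given as a unit quaternion [w, x, y, z].
In Python, from plant import r, gripper_to, inverse_kinematics, vision, models, telemetry gives the robot as it stands. Calls block until the motion is done:
- r.move_to(position, orientation): joint-space move of the TCP to a pose.
- r.move_l(position, rot=None, vel=0.15, guard=None): straight line of the TCP; rot=None keeps the orientation; vel is the mean speed in m/s. With guard (N) it stops when the force on the tool has changed by that much, and returns True; else False.
- r.movej(angles): joint-space move.
- gripper_to(opening, f_grip=None): finger opening in m; f_grip is the grip in N (None keeps the last); returns when the fingers have stopped.
- r.hold(seconds).
- inverse_kinematics(position, orientation): joint angles nearest the present ones, or None.
- vision.snapshot(name): name is "scene" or "top" or "wrist"; returns the picture (384x512x3 uint8, red, green, blue); there is no depth.
- vision.get_calibration(name): a dict with "fx", "fy", "cx", "cy" (pixels), "position" and "orientation" of the camera in the world. Camera axes: x right, y down, z forward; pixel columns grow to the right and rows downward; lengths in m; the calibration is good to about 2 mm. A picture is of the moment at which its call begins: read the wrist's pose just before it. get_calibration takes no time and is no camera call; for the wrist camera it gives the pose at the moment of the call.
A pose or a line that the arm cannot do raises r.PlanningError and nothing moves.
- r.sign_off(): hands the job in; it is judged then, once.
Trained networks look in the newest picture that a camera, given by its name, has taken for a name from the list of things; names that differ only in an ending like _2 or _b are one class to them, and where a whole thing is asked for, a point or a joint stands for the part that bears it (a point fixed in the world has none). Each returns a list of dicts, best first, with "score" (0 to 1); they miss things now and then, are a little off and sometimes report something else, mostly with a low value. They report only what shows in the picture. A call takes as long as a camera call. They do not tell look-alikes from the thing itself.
- models.boxes_of(thing, camera): "at" ([x, y, z] in m, in world coordinates, good to about 4 mm: the middle of the surface that is visible of it).
- models.regions_of(thing, camera): "pixels" (384x512 bool, what is visible of it).
- models.mark_of(thing, camera): "at" ([x, y, z] in m, in world coordinates, good to about 4 mm: a listed point, or the origin of a listed thing).
Readings, each from a call of its own:
- telemetry.current_t(): time.
- telemetry.current_joints(): joint angles.
- telemetry.current_dq(): joint speeds.
- telemetry.current_joint_efforts(): joint torques, N m.
- telemetry.current_ee_pos(): TCP position.
- telemetry.current_tool_rot(): TCP orientation.
- telemetry.current_wrist_force(): force on the tool from outside, world axes, zero at the start.
- telemetry.current_torque(): the same for the moment, N m.
- telemetry.current_opening(): finger opening in m.
- telemetry.current_finger_force(): force on a finger pad.
Only numpy, scipy, OpenCV 4.12 (cv2) and the standard library are available. Lean on these libraries where they do the work, as an engineer would, in place of code of your own. Each camera call takes 0.05 s, during which the arm holds its last target. There are 200 camera calls.

TASK

Stand the two spice jars from the worktop in the two empty wells of the jar carrier, while it stands on the worktop, so that all four wells hold an upright jar. Then take the carrier by its black handle, lift it, jars and all, some 15 cm straight up off the worktop and keep it there, level and still; finish while holding it up, do not put it down. Tip nothing over, and leave the salt tub, the brush and the cup where they are.

Things in the scene. Friction and masses are not known exactly. Their poses are not given: they have to be found in the camera images.
- carrier: loose jar carrier, 200 mm (its x) by 166 mm (its y): white base 10 mm thick, on it a blue 12 mm plate with a 2 by 2 grid of round wells, top at 22 mm; over its middle a black handle bar along its y axis. Weighs 0.32 kg empty, about 0.82 kg full, and balances at the middle of the handle. Origin at the centre of its underside, z up
- grip (a point): middle of the carrier's handle bar: a straight bar 134 mm long (along the carrier's y), 16 mm wide (along the carrier's x) and 20 mm high, its centre 128 mm above the carrier's underside, its top at 138 mm (140 mm at the bolt heads on its ends); it stands on two thin steel posts 56 mm either side of the middle. The tops of seated jars are at 95 mm
- well0 (a point): centre of the floor of one of the four wells of the carrier (10 mm above the carrier's underside), at x +62, y +45 mm in the carrier's frame. A round recess 62 mm wide and 12 mm deep, rim slightly chamfered
- well1 (a point): centre of the floor of one of the four wells of the carrier (10 mm above the carrier's underside), at x +62, y -45 mm in the carrier's frame. A round recess 62 mm wide and 12 mm deep, rim slightly chamfered
- well2 (a point): centre of the floor of one of the four wells of the carrier (10 mm above the carrier's underside), at x -62, y +45 mm in the carrier's frame. A round recess 62 mm wide and 12 mm deep, rim slightly chamfered
- well3 (a point): centre of the floor of one of the four wells of the carrier (10 mm above the carrier's underside), at x -62, y -45 mm in the carrier's frame. A round recess 62 mm wide and 12 mm deep, rim slightly chamfered
- jar_a: a closed round olive green spice jar with a black ribbed screw lid, 52 mm diameter, 85 mm tall (body to 73 mm, lid 48 mm wide above that), 110 g; origin at the centre of its underside, z up; starts in one of the carrier's wells
- jar_b: a closed round brown spice jar with a black ribbed screw lid, 52 mm diameter, 85 mm tall (body to 73 mm, lid 48 mm wide above that), 140 g; origin at the centre of its underside, z up; starts in one of the carrier's wells
- jar_c: a closed round olive green spice jar with a black ribbed screw lid, 52 mm diameter, 85 mm tall (body to 73 mm, lid 48 mm wide above that), 110 g; origin at the centre of its underside, z up; starts standing on the worktop to the right of the carrier (the pale board at the far right stands 1 mm higher than the rest)
- jar_d: a closed round brown spice jar with a black ribbed screw lid, 52 mm diameter, 85 mm tall (body to 73 mm, lid 48 mm wide above that), 140 g; origin at the centre of its underside, z up; starts standing on the worktop to the right of the carrier (the pale board at the far right stands 1 mm higher than the rest)
- salt_tub: white tub with a blue lid, 64 mm diameter, 75 mm tall, origin under its centre; to be left alone
- brush: blue board brush, 30 x 110 x 42 mm, origin under its centre; to be left alone
- cup: white coffee cup, 77 x 101 x 64 mm with its handle, origin under its centre; to be left alone
Things that resemble listed ones, but are neither listed nor needed, are in the scene too. Leave any purple or yellow look-alike of the jar_d alone.

How it is judged:
On the way, in this order (a step that is already met when the one before it is completed fails the run):
1. all four jars stand upright in the wells, one in each, while the carrier stands on the worktop, none of them in the fingers ((distance between jar_a and well0 below 0.012 m or distance between jar_a and well1 below 0.012 m or distance between jar_a and well2 below 0.012 m or distance between jar_a and well3 below 0.012 m) and (distance between jar_b and well0 below 0.012 m or distance between jar_b and well1 below 0.012 m or distance between jar_b and well2 below 0.012 m or distance between jar_b and well3 below 0.012 m) and (distance between jar_c and well0 below 0.012 m or distance between jar_c and well1 below 0.012 m or distance between jar_c and well2 below 0.012 m or distance between jar_c and well3 below 0.012 m) and (distance between jar_d and well0 below 0.012 m or distance between jar_d and well1 below 0.012 m or distance between jar_d and well2 below 0.012 m or distance between jar_d and well3 below 0.012 m) and angle between each of jar_a, jar_b, jar_c, jar_d's own z axis and vertical below 0.2 rad and height (world z) of carrier below 0.01 m and contact force between the fingers and jar_a below 0.3 N and contact force between the fingers and jar_b below 0.3 N and contact force between the fingers and jar_c below 0.3 N and contact force between the fingers and jar_d below 0.3 N), for 0.2 s.
2. the carrier is lifted clear of the worktop (height (world z) of carrier above 0.1 m), for 0.2 s.
At the end, for the whole second after the job is handed in: The fingers (over 2 N) hold the carrier 10 to 25 cm above the worktop, level within 0.12 rad, still (0.03 m/s, 0.15 rad/s), on nothing else; four jars upright (0.2 rad) in it, each within 12 mm of a well's floor centre; salt tub, brush and cup within 30 mm of their places ((distance between jar_a and well0 below 0.012 m or distance between jar_a and well1 below 0.012 m or distance between jar_a and well2 below 0.012 m or distance between jar_a and well3 below 0.012 m) and (distance between jar_b and well0 below 0.012 m or distance between jar_b and well1 below 0.012 m or distance between jar_b and well2 below 0.012 m or distance between jar_b and well3 below 0.012 m) and (distance between jar_c and well0 below 0.012 m or distance between jar_c and well1 below 0.012 m or distance between jar_c and well2 below 0.012 m or distance between jar_c and well3 below 0.012 m) and (distance between jar_d and well0 below 0.012 m or distance between jar_d and well1 below 0.012 m or distance between jar_d and well2 below 0.012 m or distance between jar_d and well3 below 0.012 m) and angle between each of jar_a, jar_b, jar_c, jar_d's own z axis and vertical below 0.2 rad and height (world z) of carrier between 0.1 and 0.25 m and angle between carrier's own z axis and vertical below 0.12 rad and linear speed of carrier below 0.03 m/s and angular speed of carrier below 0.15 rad/s and contact force between the fingers and carrier above 2 N and contact force between carrier and salt_tub below 0.2 N and contact force between carrier and brush below 0.2 N and contact force between carrier and cup below 0.2 N and distance of each of salt_tub, brush, cup from where it was at the start of the episode below 0.03 m); the arm keeps its last pose, push and grip.
It fails at once if the salt tub, the brush or the cup is moved more than 30 mm (distance of any of salt_tub, brush, cup from where it was at the start of the episode above 0.03 m).
It fails at once if a jar or the carrier is tipped by more than 0.5 rad (angle between any of jar_a, jar_b, jar_c, jar_d, carrier's own z axis and vertical above 0.5 rad).
It also fails if it takes over 72 s, if anything falls off the work surface, if the arm or the gripper's body presses on something with over 40 N, if the wrist force passes 120 N, or if a joint passes its speed limit or range.

## Working session

There is one attempt and no reset: what is moved stays moved. The work goes in short steps, each a Python script; the robot and the scene stay as the last script left them, time stands still between calls to the robot, and variables do not carry over. Pictures are saved under pics/ and viewed, at most 10 in all, crops included, and the job is handed in when it is done.

```bash
ls; mkdir -p pics
python3 - <<'E'
from plant import r, vision, models, telemetry
import cv2,numpy as np
for c in ("top","scene"):
    im=vision.snapshot(c); cv2.imwrite(f"pics/{c}0.png",im[:,:,::-1])
    k=vision.get_calibration(c); print(c,{a:np.round(b,3) for a,b in k.items()})
    for n in ("carrier","grip","well0","well1","well2","well3","jar_a","jar_d","salt_tub","brush","cup"):
        print(n,[(np.round(d["at"],3).tolist(),round(d["score"],2)) for d in models.mark_of(n,c)])
print(telemetry.current_t(),telemetry.current_tool_rot())
E
```

```text
pics
top {'fx': np.float64(459.054), 'fy': np.float64(459.054), 'cx': np.float64(261.644), 'cy': np.float64(196.409), 'position': array([ 0.345, -0.006,  1.478]), 'orientation': array([-0.049,  0.711, -0.699,  0.048])}
carrier [([0.544, 0.171, -0.002], 0.81)]
grip [([0.541, 0.171, 0.129], 0.91)]
well0 [([0.594, 0.228, 0.01], 0.9), ([0.475, 0.2, 0.01], 0.86), ([0.616, 0.144, 0.009], 0.77), ([0.493, 0.112, 0.011], 0.57), ([0.652, -0.267, 0.002], 0.22)]
well1 [([0.594, 0.228, 0.01], 0.9), ([0.475, 0.2, 0.01], 0.86), ([0.616, 0.144, 0.009], 0.77), ([0.493, 0.112, 0.011], 0.57), ([0.652, -0.267, 0.002], 0.22)]
well2 [([0.594, 0.228, 0.01], 0.9), ([0.475, 0.2, 0.01], 0.86), ([0.616, 0.144, 0.009], 0.77), ([0.493, 0.112, 0.011], 0.57), ([0.652, -0.267, 0.002], 0.22)]
well3 [([0.594, 0.228, 0.01], 0.9), ([0.475, 0.2, 0.01], 0.86), ([0.616, 0.144, 0.009], 0.77), ([0.493, 0.112, 0.011], 0.57), ([0.652, -0.267, 0.002], 0.22)]
jar_a [([0.542, 0.002, -0.001], 0.67), ([0.598, 0.229, 0.009], 0.61), ([0.492, -0.187, -0.001], 0.61), ([0.501, -0.294, -0.0], 0.51), ([0.597, -0.088, 0.004], 0.5), ([0.50
[... 1275 characters left out ...]
, 0.9), ([0.506, -0.288, 0.002], 0.78), ([0.545, -0.001, -0.001], 0.77), ([0.489, -0.185, 0.0], 0.75), ([0.494, 0.112, 0.008], 0.74), ([0.597, -0.088, 0.002], 0.73), ([0.592, 0.227, 0.006], 0.26)]
jar_d [([0.505, -0.092, -0.003], 0.91), ([0.596, 0.227, 0.01], 0.9), ([0.506, -0.288, 0.002], 0.78), ([0.545, -0.001, -0.001], 0.77), ([0.489, -0.185, 0.0], 0.75), ([0.494, 0.112, 0.008], 0.74), ([0.597, -0.088, 0.002], 0.73), ([0.592, 0.227, 0.006], 0.26)]
salt_tub [([0.703, -0.069, 0.003], 0.77), ([0.592, 0.223, 0.012], 0.56), ([0.493, 0.11, 0.013], 0.32)]
brush [([0.404, -0.065, -0.002], 0.55)]
cup [([0.654, -0.267, 0.002], 0.84)]
1.2 [1.26720833e-05 1.83370229e-01 9.83043924e-01 5.07230123e-05]
```

View pics/scene0.png

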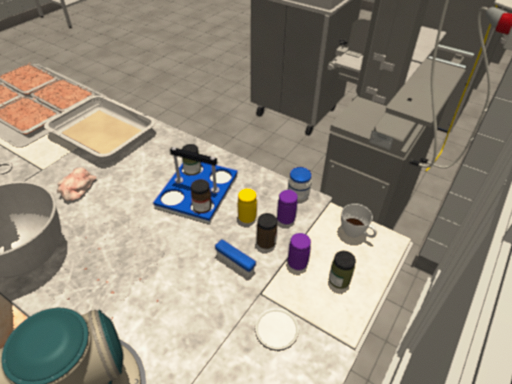

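View pics/top0.png

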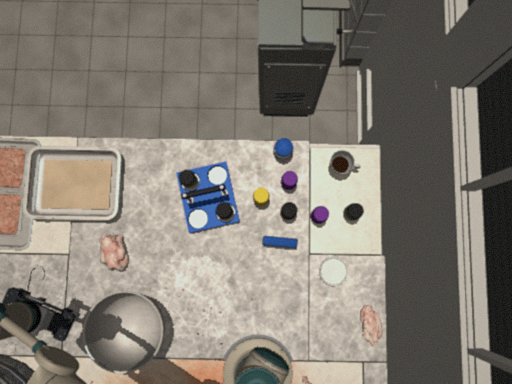

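Scene: the candidates for the loose jars are yellow (247,206), purple (288,207), brown (267,231), purple (299,251) and olive (343,269). I choose jar_d = brown, at about (0.503,-0.09), and jar_c = olive, at about (0.503,-0.29) on the pale board. The empty wells are white discs at (172,199) and (221,178). In the top view they are at (199,218) and (218,175). Next I check with wrist views.

```bash
cat > h.py <<'E'
from plant import r, gripper_to, inverse_kinematics, vision, models, telemetry
import numpy as np, cv2
from scipy.spatial.transform import Rotation as Ro
def quat(yaw):
    """tool down, closing line (tool y) along world direction yaw+90deg; yaw = carrier-x direction"""
    c,s=np.cos(yaw),np.sin(yaw)
    best=None
    for k in (1,-1):
        y=np.array([-s,c,0])*k; z=np.array([0,0,-1.]); x=np.cross(y,z)
        q=Ro.from_matrix(np.c_[x,y,z]).as_quat()[[3,0,1,2]]
        j=inverse_kinematics([.5,0,.25],q)
        if j is not None and (best is None or abs(j[5])<best[0]): best=(abs(j[5]),q)
    return best[1]
def marks(n,cam,near,rad=.04):
    return [np.array(d["at"]) for d in models.mark_of(n,cam) if np.hypot(*(np.array(d["at"])[:2]-near[:2]))<rad and d["score"]>.3]
def look(n,near,cams=("top","scene","wrist"),reps=1):
    out=[]
    for c in cams:
        for _ in range(reps):
            vision.snapshot(c); out+=marks(n,c,near)
    return np.array(out)
E
python3 - <<'E'
from h import *
q=quat(np.radians(12.5)); print(q)
k=vision.get_calibration("wrist");p=telemetry.current_ee_pos();R=Ro.from_quat(np.array(telemetry.current_tool_rot())[[1,2,3,0]])
print(R.inv().apply(np.array(k["position"])-p),k["fx"], R.inv().apply(Ro.from_quat(np.array(k["orientation"])[[1,2,3,0]]).apply([0,0,1])))
r.move_to([.50,.14,.36],q)
im=vision.snapshot("wrist");cv2.imwrite("pics/w1.png",im[:,:,::-1])
for n in("grip","carrier","well0","jar_a"): print(n,[(np.round(d["at"],3).tolist(),round(d["score"],2)) for d in models.mark_of(n,"wrist")])
r.move_to([.46,-.16,.36],q)
im=vision.snapshot("wrist");cv2.imwrite("pics/w2.png",im[:,:,::-1])
print([(np.round(d["at"],3).tolist(),round(d["score"],2)) for d in models.mark_of("jar_d","wrist")],telemetry.current_t(),np.round(telemetry.current_joints(),2))
E
```

```text
[-0.          0.99405634  0.10886687  0.        ]
[ 0.07602931 -0.00076889 -0.15272745] 307.2608735371644 [-0.25632557 -0.00108918  0.96658989]
grip [([0.546, 0.169, 0.128], 0.85)]
carrier [([0.548, 0.173, 0.003], 0.68)]
well0 [([0.495, 0.113, 0.007], 0.91), ([0.476, 0.196, 0.01], 0.77), ([0.617, 0.144, 0.014], 0.65), ([0.594, 0.228, 0.009], 0.58), ([0.406, -0.062, -0.0], 0.33)]
jar_a [([0.502, -0.293, 0.004], 0.89), ([0.59, 0.231, 0.006], 0.88), ([0.49, -0.191, 0.002], 0.78), ([0.597, -0.09, 0.004], 0.58), ([0.503, -0.088, 0.001], 0.56), ([0.542, 0.0, -0.001], 0.56)]
[([0.496, 0.109, 0.01], 0.85), ([0.502, -0.292, 0.001], 0.82), ([0.543, 0.0, -0.002], 0.8), ([0.489, -0.191, 0.0], 0.79), ([0.598, -0.09, 0.002], 0.69), ([0.592, 0.228, 0.007], 0.59)] 4.5583 [-0.48  0.09  1.43  0.    1.62  0.88]
```

View pics/w2.png

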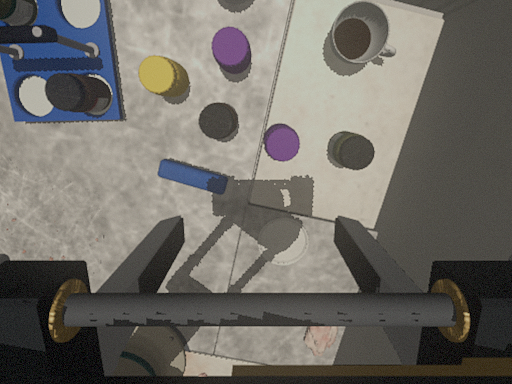

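View pics/w1.png

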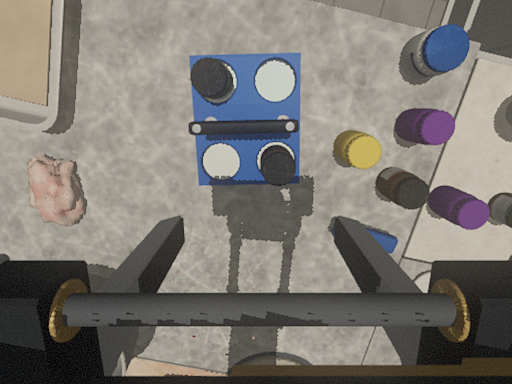

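w2: the brown jar's lid is at (218,121), the olive jar's at (350,150), and the purple jars beside them are clearly different. w1: the carrier shows its wells at (275,80) and (221,161) empty. I'll now average several views, fit the carrier, and grasp jar_d.

```bash
cat >> h.py <<'E'
W=np.array([[62,45],[62,-45],[-62,45],[-62,-45],[0,0]])/1000
def fit_carrier(obs,p0=(.544,.171,np.radians(12.5))):
    """obs: list of (kind, xyz); returns x,y,yaw"""
    from scipy.optimize import least_squares
    p=np.array(p0)
    T=lambda p:W@np.array([[np.cos(p[2]),np.sin(p[2])],[-np.sin(p[2]),np.cos(p[2])]])+p[:2]
    P=[];I=[]
    for k,a in obs:
        c=T(p0); i=4 if k=="g" else int(np.argmin(np.hypot(*(c[:4]-a[:2]).T)))
        if np.hypot(*(c[i]-a[:2]))<.02: P.append(a[:2]);I.append(i)
    P=np.array(P)
    s=least_squares(lambda p:(T(p)[I]-P).ravel(),p,loss="soft_l1",f_scale=.003)
    return s.x,T(s.x),len(I),np.sqrt(np.mean(s.fun**2))
def obs_carrier(cams):
    o=[]
    for c in cams:
        vision.snapshot(c)
        o+=[("g",np.array(d["at"])) for d in models.mark_of("grip",c) if d["score"]>.4]
        o+=[("w",np.array(d["at"])) for d in models.mark_of("well0",c) if d["score"]>.4]
    return o
E
python3 - <<'E'
from h import *
q=quat(np.radians(12.5))
D=[];C=[];O=[]
def jars(cams):
    for c in cams:
        vision.snapshot(c); m=[d for d in models.mark_of("jar_d",c) if d["score"]>.3]
        for d in m:
            a=np.array(d["at"])
            if np.hypot(*(a[:2]-[.503,-.09]))<.02:D.append(a)
            if np.hypot(*(a[:2]-[.502,-.292]))<.02:C.append(a)
jars(["top","scene","wrist"])
r.move_to([.40,-.22,.33],q); jars(["top","wrist","scene"])
r.move_to([.40,-.08,.33],q); jars(["top","wrist","scene"])
O+=obs_carrier(["top","scene","wrist"])
for p in ([.42,.10,.36],[.42,.2,.36],[.47,.15,.40]):
    r.move_to(p,q); O+=obs_carrier(["top","scene","wrist"])
for X in (D,C): X=np.array(X); print(np.round(X.mean(0),4),np.round(X.std(0),4),len(X))
f=fit_carrier(O); print(f, np.degrees(f[0][2]))
np.savez("est.npz",d=np.mean(D,0),c=np.mean(C,0),car=f[0],wells=f[1])
print(telemetry.current_t())
E
```

```text
[ 0.5026 -0.0901  0.0008] [0.0025 0.002  0.0037] 7
[ 0.5017 -0.2905  0.0022] [0.003  0.0012 0.002 ] 8
(array([0.54464407, 0.16996916, 0.23645205]), array([[0.59437746, 0.22824085],
       [0.6154604 , 0.14074508],
       [0.47382773, 0.19919325],
       [0.49491067, 0.11169748],
       [0.54464407, 0.16996916]]), 48, np.float64(0.002295139601096593)) 13.547704772684062
9.9833
```

```bash
cat >> h.py <<'E'
def pick(p,q,base=0.):
    gripper_to(.076,f_grip=25)
    r.move_to([p[0],p[1],.20],q); r.move_l([p[0],p[1],.056+base],vel=.12)
    gripper_to(.03,f_grip=25)
    print("grip",telemetry.current_opening(),telemetry.current_finger_force())
    r.move_l([p[0],p[1],.24],vel=.2)
def insert(w,q):
    r.move_to([w[0],w[1],.24],q); r.move_l([w[0],w[1],.10],vel=.15); r.hold(.2)
    hit=r.move_l([w[0],w[1],.0655],vel=.04,guard=6)
    print("hit",hit,telemetry.current_ee_pos(),np.round(telemetry.current_wrist_force(),1),telemetry.current_opening(),telemetry.current_t())
    return hit
E
python3 - <<'E'
from h import *
e=np.load("est.npz"); q=quat(e["car"][2])
pick(e["d"],q); insert(e["wells"][2],q)
im=vision.snapshot("wrist");cv2.imwrite("pics/w3.png",im[:,:,::-1])
E
```

```text
grip 0.0512654225683347 25.000455379486084
hit True [0.47324769 0.19902234 0.06620379] [0.6 0.1 3. ] 0.05170707720781956 17.7917
```

View pics/w3.png

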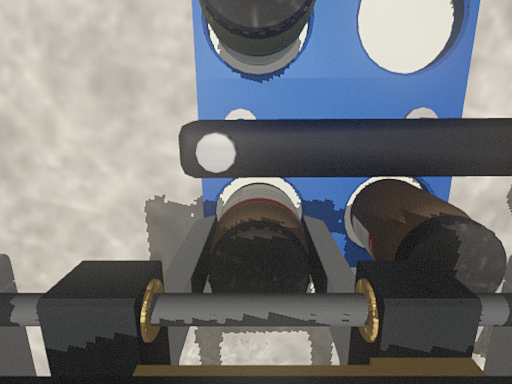

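The jar reached floor height (TCP 0.066) inside the left near well at (258,200). Next I release it and do jar_c.

Run:
```python
from h import *
e=np.load("est.npz"); q=quat(e["car"][2]); w=e["wells"]
gripper_to(.068); r.hold(.2); r.move_l([w[2][0],w[2][1],.24],vel=.15)
pick(e["c"],q,.001)
# carrier may have shifted a hair: re-fit on the way
r.move_l([.45,-.10,.36],vel=.3)
o=obs_carrier(["top","scene","top","scene"]); f=fit_carrier(o,tuple(e["car"])); print(f[0]-e["car"],f[2:])
insert(w[1],q)
im=vision.snapshot("wrist");cv2.imwrite("pics/w4.png",im[:,:,::-1])
```

```text
grip 0.05169683825163395 25.0002720952034
[-0.00049173  0.00049783 -0.00584835] (19, np.float64(0.0021717703257545214))
hit True [0.61482723 0.1406908  0.06625382] [-0.5  0.4  4.2] 0.051600374818073176 29.7
```

View pics/w4.png

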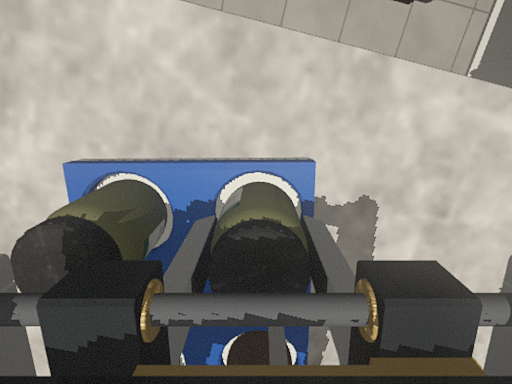

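The second jar is also at floor depth in the far right well (258,200). I release it, check from above, then re-measure the handle.

Run:
```python
from h import *
e=np.load("est.npz"); q=quat(e["car"][2]); w=e["wells"]
gripper_to(.068); r.hold(.2); r.move_l([w[1][0],w[1][1],.28],vel=.15)
q2=quat(e["car"][2]+np.pi/2)
r.move_to([.46,.15,.38],q)
im=vision.snapshot("wrist");cv2.imwrite("pics/w5.png",im[:,:,::-1])
o=obs_carrier(["wrist","top","scene"])
r.move_to([.50,.165,.36],q2)
o+=obs_carrier(["wrist","top","scene"])
f=fit_carrier(o,tuple(e["car"])); print(f[0],f[0]-e["car"],f[2:],telemetry.current_t(),np.round(telemetry.current_joints(),2))
g=np.array([a for k,a in o if k=="g"]); print(np.round(g.mean(0),4),np.round(g.std(0),4),len(g))
j=[a["at"] for a in models.mark_of("jar_a","wrist")]; print(np.round(j,3).tolist())
```

```text
[0.54464103 0.17026221 0.22913145] [-3.03665516e-06  2.93050047e-04 -7.32060406e-03] (28, np.float64(0.0020730077004170087)) 35.125 [ 0.19  0.16  1.35 -0.    1.63 -0.05]
[0.5573 0.166  0.1067] [0.025  0.0106 0.0426] 6
[[0.474, 0.2, 0.014], [0.498, 0.109, 0.01], [0.597, -0.091, -0.0], [0.543, 0.001, 0.0], [0.594, 0.233, 0.008], [0.614, 0.141, 0.01], [0.489, -0.189, 0.001]]
```

View pics/w5.png

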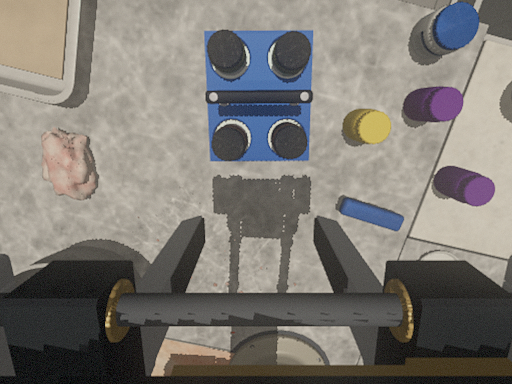

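All four jars stand upright in the wells: lids at (227,52), (291,53), (231,141) and (289,139), handle at (259,97). I grip the handle and lift.

Run:
```python
from h import *
e=np.load("est.npz"); yaw=.233; q2=quat(yaw+np.pi/2); p=[.5446,.1702]
gripper_to(.05,f_grip=50)
r.move_to([*p,.24],q2); print(r.move_l([*p,.135],vel=.1,guard=8))
gripper_to(.005,f_grip=50); r.hold(.3)
print(telemetry.current_opening(),telemetry.current_finger_force(),telemetry.current_ee_pos(),np.round(telemetry.current_wrist_force(),2))
r.move_l([*p,.165],vel=.03); r.hold(.3)
print(np.round(telemetry.current_wrist_force(),2),np.round(telemetry.current_torque(),3))
r.move_l([*p,.285],vel=.06); r.hold(1.)
print(telemetry.current_opening(),telemetry.current_ee_pos(),np.round(telemetry.current_wrist_force(),2),np.round(telemetry.current_torque(),3),telemetry.current_t())
im=np.hstack([vision.snapshot("wrist")[:,:,::-1],vision.snapshot("scene")[:,:,::-1]]);cv2.imwrite("pics/lift.png",cv2.resize(im,(800,300)))
for n in("grip","carrier","salt_tub","brush","cup","jar_a"): print(n,[(np.round(d["at"],3).tolist(),round(d["score"],2)) for d in models.mark_of(n,"scene")])
```

```text
False
0.015525667657273224 49.98839020729065 [0.54482593 0.17023129 0.13509045] [ 1.27 -0.26  1.22]
[-0.02 -0.78 -7.11] [-0.056  0.1    0.031]
0.016049865029051737 [0.54462673 0.17018808 0.28503349] [-0.8   1.38 -8.33] [-0.086  0.049  0.027] 42.975
grip [([0.544, 0.174, 0.276], 0.73), ([0.613, 0.141, 0.162], 0.55)]
carrier []
salt_tub [([0.704, -0.069, -0.0], 0.69)]
brush [([0.405, -0.067, -0.0], 0.79), ([0.62, 0.144, 0.162], 0.56), ([0.493, 0.11, 0.159], 0.37)]
cup [([0.654, -0.268, 0.003], 0.67)]
jar_a [([0.598, -0.091, 0.0], 0.96), ([0.617, 0.142, 0.162], 0.93), ([0.492, -0.186, -0.001], 0.8), ([0.494, 0.112, 0.157], 0.79), ([0.598, 0.225, 0.16], 0.74), ([0.545, -0.001, -0.002], 0.73), ([0.473, 0.197, 0.159], 0.66)]
```

View pics/lift.png

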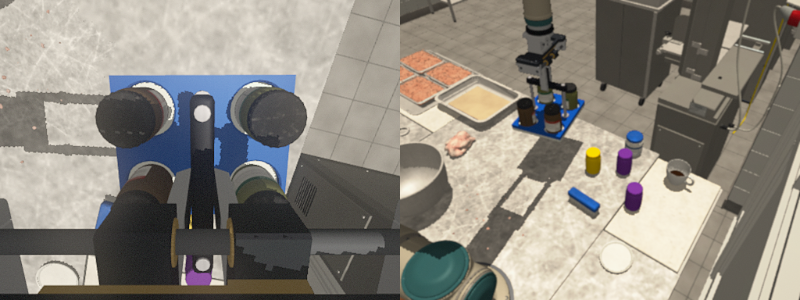

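The carrier hangs level about 15 cm up, with all four jar bases at z about 0.16. The tub, brush and cup are where they were. I hand it in.

```bash
python3 -c "
from h import *
print(r.sign_off())"
```

```text
the job is handed in; nothing more can be done
None
```

I handed the job in with the carrier held by its handle about 15 cm up, level, with all four jars in its wells; the salt tub, brush and cup did not move, and the judge's verdict was not shown.

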